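# Wedge a stone tile flush in the bonding jig and hold it

## Robot

A 6-joint arm with a two-finger parallel gripper is mounted at the origin on the work surface. World frame = base frame: x ahead of the robot, y to its left, z up, the work surface at z = 0. Lengths are in mm, angles in rad, forces in N, time in s.
With the tool pointing down it reaches from about 350 to 775 mm from the base axis. Payload 7.3 kg.
Tool frame: the origin (TCP) lies at the very end of the fingers, on their centre line; the grasp point (between the pads) lies bot.grip_point_offset behind it (bot.grip_point_offset is the distance from the TCP to the grasp point, in mm); z points along the fingers, y is the line along which they close (so a half turn about z gives the same grasp; the last joint's range is limited). The gripper opens to 92 mm and grips with 3 to 60 N. Pads are 19 mm wide; open, the fingers measure 130 mm over their backs; the gripper's body (75 mm by 190 mm) begins 47 mm behind the grasp point.
Start: joints at [-1.418, 0.342, 1.524, -0, 1.275, -0.146], TCP at [154.568, -501.75, 226.741] pointing down, gripper open.
Joint ranges: [-2.53, 2.53], [-0.77, 2.02], [0.04, 2.7], [-1, 4.14], [0.28, 2.66], [-3.11, 3.11]. Speed limits (rad/s): [2.57, 2.57, 3.14, 3.14, 3.14, 3.14].

## Interface

Orientations are given as [roll, pitch, yaw] about the fixed x, y, z axes, in that order (R = Rz(yaw) Ry(pitch) Rx(roll)).
In Python, from plant import bot gives the robot as it stands. The module is installed in compiled form; this text tells all that it offers.
- The arm moves only by the tool carry_out, never from a script. Its argument "plan" is a list of rows, each an object of numbers: "tx", "ty", "tz": the shift along the world's x, y, z in mm; "rx", "ry", "rz": the turn, a rotation vector about the world's x, y, z in rad. A call has 1 to 12 rows; each row shifts and turns the commanded pose from where the row before left it; what a row does not reach is not made up. A row lasts 1/10 s, in which the tool goes at most 50 mm and 8.59 degrees, less where a joint would pass 70% of its speed; a pose out of reach is approached as far as the arm can. A call with a gripper value outside its range is refused whole. "gripper" is the closure, from 0 (fully open) to 1 (shut), set as the call begins (left out, the last holds). The fingers move at their own pace and stop on an object; the grip force is fixed at half the most. Time passes only in rows, so rows that do not move let the fingers close. It gives the time, the measured TCP pose, the force, the opening and the grip force at its end, in the units of the state.
- bot.get_obs(): the state, without advancing time (a new reading comes with each control period).
- bot.capture(name): name is "scene" or "top" or "wrist"; returns the picture (480x640x3 uint8, red, green, blue); there is no depth.
- bot.camera_model(name): a dict with "camera_matrix" (3x3 intrinsics, pixels), "R" (3x3) and "t" (3): a world point X has camera coordinates R X + t. Camera axes: x right, y down, z forward; pixel columns grow to the right and rows downward; lengths in mm; the calibration is good to about 2 mm. A picture is of the moment at which its call begins: read the wrist's pose just before it. camera_model takes no time and is no camera call; for the wrist camera it gives the pose at the moment of the call.
- bot.close_job(): hands the job in; it is judged then, once.
The state is a dict: "time": time; "joint_positions": joint angles; "dq": joint speeds; "tau": joint torques, N m; "tool_pos": TCP position; "tcp_rot": TCP orientation; "contact_force": force on the tool from outside, world axes, zero at the start; "moment": the same for the moment, N m; "grip_width": finger opening in mm; "finger_force": force on a finger pad.
Only numpy, scipy, OpenCV 4.12 (cv2) and the standard library are available. Lean on these libraries where they do the work, as an engineer would, in place of code of your own. Each camera call takes 0.05 s, during which the arm holds its last target. There are 200 camera calls.

## Task

In the bonding jig, slide the jaw shut on the stone tile until it bears on the tile and the tile sits flush against the fence. Then take the wedge by its grip and push it down, narrow end first, into the gap behind the jaw beside the shorter of the two stops (the only place wide enough), so that it keeps the tile pressed flush; press firmly but do not crush the stone, and leave everything else standing where it is. The job finishes while you are holding: stop with the wedge still gripped and pressed down in the gap, and do not let go.

Things in the scene. Friction and masses are not known exactly. Their poses are not given: they have to be found in the camera images.
- jig: fixed aluminium base plate of the jig, 160 (x) x 186 (y) x 12 mm. On it along y, from +y to -y: fence, tile, sliding jaw, gap, two stops side by side. z up, y points to the fence. Origin on the underside; the plate spans x -92 to +68 and y -78 to +108 mm
- fence: fixed steel bar on the jig, 110 (x) x 24 (y) x 30 mm high, same axes as the jig, at jig x 0, y +92 mm. Origin at the centre of its underside, on the plate's top; the face that the tile must sit against is at its y = -12 mm
- tile: loose stone tile 70 (x) x 50 (y) x 22 mm high, 0.2 kg, lying on the jig plate between fence and jaw, some millimetres off the fence and slightly turned. Origin at the centre of its underside; pressed flush against the fence it lies 37 mm from the fence's origin, at fence y = -37 mm
- jaw (a joint): opening of the sliding jaw in m: 0 when shut on a flush tile, 0.010 to 0.018 at the start. Steel bar 20 mm thick (y), top 52 mm above the bench, across the jig from jig x -90 to +52 mm, faces at jig y 10 and 30 mm when shut (opening moves them towards -y). Slides along jig y with about 4 N friction, no spring, and stays where left
- jaw_post (a point): top centre of the jaw's upright grip post, which stands at the jaw's end nearest the robot (jig x -75 mm): 16 (x) x 14 (y) mm, 40 mm tall above the jaw, top 92 mm above the bench. Pinch it across y from above, or push it, towards the fence (+y of the jig) to shut the jaw
- stop_short: shorter of two fixed steel stops, 50 (x) x 30 (y) x 40 mm high, axes as the jig's. Origin: centre of its underside, on the plate, at jig y -39, x -27 or +27 mm (may swap with stop_long). Jaw shut, the gap from its face (its y +15) to the jaw (y +49, middle +32 mm) is 34 mm wide, 40 deep, mouth 52 mm above the bench: the wedge fits only here and only with the jaw shut
- stop_long: the longer stop block beside it, 50 (x) x 58 (y) x 40 mm high, same heights. It leaves a gap of only 20 mm with the jaw shut, too narrow for the wedge
- wedge: loose aluminium wedge, about 0.16 kg, upright on its narrow end. Body 36 mm wide (x), 41 high, thickness (y) growing from 26 mm at the foot to 38 mm at 40 mm height; above it a grip 30 (x) x 20 (y) mm, height 41 to 83 mm, pinch it across y. Origin: centre of the foot. Half-turn symmetric. With its y along the jig's y it wedges tight with the foot about 20 to 28 mm above the bench
- block: bystander: loose plain aluminium block 30 x 45 x 25 mm without a grip; origin at the centre of its underside
- spare_tile: bystander: second stone tile 70 x 50 x 22 mm lying on the bare bench; origin at the centre of its underside
- beaker: bystander: glass beaker, 68 mm across, 90 mm high; origin at the centre of its underside
- jar: bystander: amber glass jar with a white cap, 56 mm across, 75 mm high; origin at the centre of its underside
- spatula: bystander: spatula 180 mm long lying on the bench
- slide_box: bystander: grey slide box 170 x 90 x 36 mm; origin at the centre of its underside
- dish: bystander: shallow glass dish 90 mm across, 16 mm high; origin at the centre of its underside
Mind the look-alikes: they are no part of the job. Several things have the shape of the jig; the one meant has the colours described above.

How it is judged (in metres and radians):
On the way:
1. the jaw is shut on the tile: it is within 2 mm of fully shut and the tile is flush against the fence, with the wedge still more than 60 mm from the shorter stop (y of tile in the frame of fence between -0.0395 and -0.034 m and angle between the y axis of tile and the y axis of fence, either way round below 0.04 rad and value of joint jaw below 0.002 m and horizontal distance between wedge and stop_short above 0.06 m), for 0.2 s.
At the end, for the whole second after the job is handed in: Still holding: fingers grip the wedge (over 3 N), it is upright and still in the gap by the shorter stop (centred within 14 mm, foot 13.5 to 34 mm above the bench), bearing on the stop over 2 N; jaw open under 2.5 mm, tile within 2.5 mm and 0.04 rad of flush, pressed on the fence over 2 N (y of tile in the frame of fence between -0.0395 and -0.034 m and angle between the y axis of tile and the y axis of fence, either way round below 0.04 rad and value of joint jaw below 0.0025 m and contact force between tile and fence above 2 N and contact force between wedge and stop_short above 2 N and contact force between the fingers and wedge above 3 N and x of wedge in the frame of stop_short between -0.014 and 0.014 m and y of wedge in the frame of stop_short between 0.024 and 0.04 m and height (world z) of wedge between 0.0135 and 0.034 m and angle between wedge's own z axis and vertical below 0.15 rad and linear speed of wedge below 0.02 m/s); the arm keeps its last pose, push and grip.
It fails at once if the tile is crushed: pressed on the fence with more than 70 N (contact force between tile and fence above 70 N).
It fails at once if a bystander is moved by more than 30 mm (distance of any of block, spare_tile, beaker, jar, spatula, slide_box, dish from where it was at the start of the episode above 0.03 m).
It also fails if it takes over 51 s, if anything falls off the work surface, if the arm or the gripper's body presses on something with over 40 N, if the wrist force passes 120 N, or if a joint passes its speed limit or range.

## Working session

There is one attempt and no reset: what is moved stays moved. The work goes in short steps, Python scripts to look and compute and a tool call to move; the robot and the scene stay as the last step left them, time stands still between calls to the robot, and variables do not carry over. Pictures are saved under pics/ and viewed, at most 10 in all, crops included, and the job is handed in when it is done.

Besides the shell and the picture viewer there is one more tool, called after "Request:" as name(argument=value, ...) on one line, values as JSON. carry_out: Moves the arm, as the interface text tells. Its arguments: {"type":"object","properties":{"plan":{"type":"array"},"gripper":{"type":"number"}},"required":["plan"]}

```bash
mkdir -p pics; python3 - <<'E'
from plant import bot
import cv2
for n in ("scene","top"):
    im=bot.capture(n); cv2.imwrite(f"pics/{n}0.png",im[:,:,::-1])
    m=bot.camera_model(n); print(n,m["camera_matrix"],m["R"],m["t"])
o=bot.get_obs(); print({k:o[k] for k in("time","tool_pos","tcp_rot","contact_force","grip_width")},bot.grip_point_offset)
E
```

```text
scene [[579.93099066   0.         317.15028304]
 [  0.         579.93099066 236.49799877]
 [  0.           0.           1.        ]] [[ 0.76920985  0.6386262   0.0217438 ]
 [ 0.37551888 -0.42424758 -0.82401429]
 [-0.51701236  0.64200512 -0.56615161]] [-460.95929997 -115.04090044 1659.15258725]
top [[582.55478138   0.         312.05435297]
 [  0.         582.55478138 232.20193467]
 [  0.           0.           1.        ]] [[ 0.02172387 -0.99966184  0.01429265]
 [-0.98735433 -0.02369751 -0.15674777]
 [ 0.15703347 -0.01070674 -0.98753524]] [  -2.42576177  585.34690384 1664.29550637]
{'time': 0.1, 'tool_pos': array([ 154.52310118, -501.39121397,  226.12588344]), 'tcp_rot': array([-3.14030231e+00, -1.80502163e-04,  2.98817533e-01]), 'contact_force': array([ 0.34652859, -0.47957554, -0.12864939]), 'grip_width': 91.78982578880672} 18.8
```

View pics/top0.png

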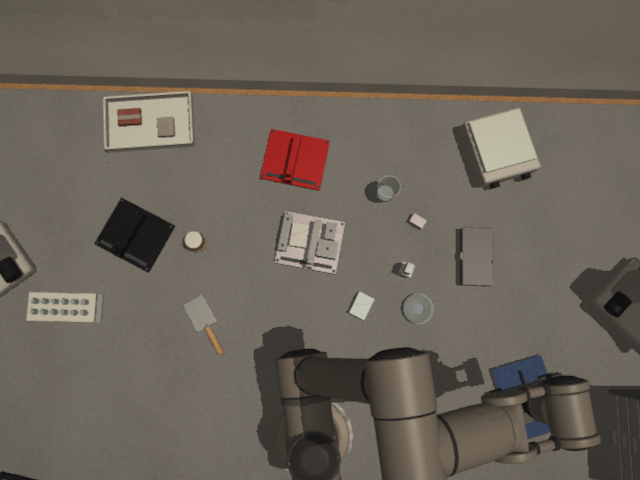

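View pics/scene0.png

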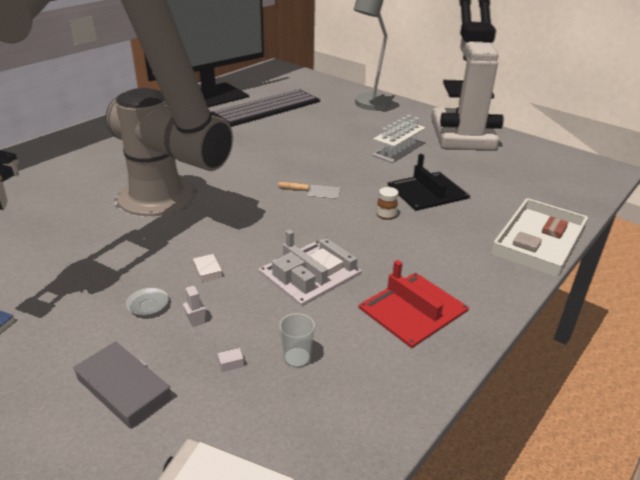

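The top view shows the aluminium jig at about (310,242) with its fence to the left (world +y). The wedge is at about (407,269), and the red, black and blue jigs are look-alikes. I'll zoom in on the jig and wedge.

```bash
cat > h.py <<'E'
import numpy as np, cv2
from plant import bot
def ray(m,u,v,z):
    K,R,t=m["camera_matrix"],np.array(m["R"]),np.array(m["t"])
    d=R.T@np.linalg.solve(K,[u,v,1.]); c=-R.T@t
    return c+d*(z-c[2])/d[2]
def proj(m,P):
    p=(np.asarray(P,float)@np.array(m["R"]).T+m["t"])@np.array(m["camera_matrix"]).T
    return p[:,:2]/p[:,2:]
E
python3 - <<'E'
from h import *
t=cv2.imread("pics/top0.png"); s=cv2.imread("pics/scene0.png")
a=cv2.resize(t[205:280,270:350],(400,375),interpolation=cv2.INTER_CUBIC)
b=cv2.resize(t[205:280,350:430],(400,375),interpolation=cv2.INTER_CUBIC)
cv2.imwrite("pics/z0.png",np.hstack([a,b]))
m=bot.camera_model("top")
for u,v,z in [(310,242,12),(408,266,83),(408,272,0),(280,263,12),(275,263,12),(337,272,12),(344,220,12),(284,212,12)]: print(u,v,ray(m,u,v,z).round())
E
```

```text
310 242 [561.  16.  12.]
408 266 [ 488. -264.   83.]
408 272 [ 479. -279.    0.]
280 263 [496. 104.  12.]
275 263 [496. 119.  12.]
337 272 [473. -66.  12.]
344 220 [630. -85.  12.]
284 212 [650.  96.  12.]
```

View pics/z0.png

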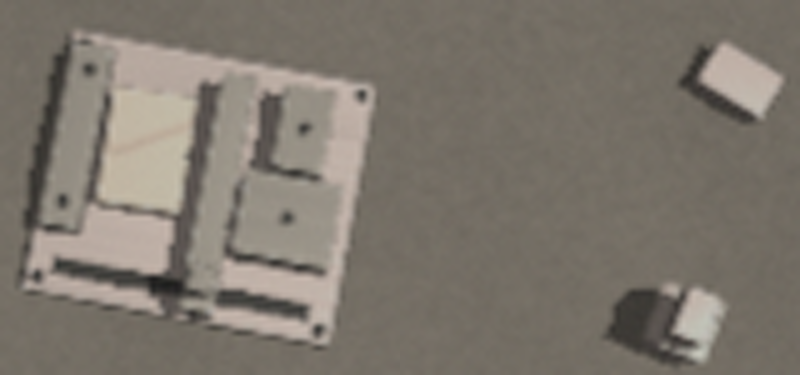

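The zoom shows the short stop as the far one (jig x +27), with the jaw open and the tile slightly turned. The wedge's grip leans toward the camera side. Next I'll fit the jig from its corners and read the wrist camera mount.

```bash
cat >> h.py <<'E'
def rigid2(L,W):
    L,W=np.array(L,float)[:,:2],np.array(W,float)[:,:2]; l,w=L.mean(0),W.mean(0)
    A,B=L-l,W-w; th=np.arctan2((A[:,0]*B[:,1]-A[:,1]*B[:,0]).sum(),(A*B).sum())
    R=np.array([[np.cos(th),-np.sin(th)],[np.sin(th),np.cos(th)]]); o=w-R@l
    return th,o,R,np.linalg.norm(L@R.T+o-W,axis=1)
E
python3 - <<'E'
from h import *
m=bot.camera_model("top")
px=[(75,30),(375,88),(328,345),(22,290)]
W=[ray(m,270+(x+.5)/5-.5,205+(y+.5)/5-.5,12) for x,y in px]
th,o,R,r=rigid2([(68,108),(68,-78),(-92,-78),(-92,108)],W)
print(th,o,r); f=lambda p:(R@p+o).round(1)
print("post open14",f([-75,6]),"gap",f([27,-7]))
# wedge grip top
for x,y in [(690,285),(725,297),(703,350),(670,335)]: print(ray(m,350+(x+.5)/5-.5,205+(y+.5)/5-.5,83).round(1))
w=bot.camera_model("wrist"); ob=bot.get_obs()
print(w["camera_matrix"],"cam pos",-np.array(w["R"]).T@w["t"],w["R"], ob["tool_pos"],ob["tcp_rot"])
E
```

```text
-0.16432057802750308 [5.70080581e+02 4.67459826e-01] [1.25248376 1.38944182 1.72648113 0.63709556]
post open14 [497.1  18.7] gap [595.6 -10.9]
[ 506.3 -492.8   83. ]
[ 499.9 -512.7   83. ]
[ 469.2 -499.3   83. ]
[ 477.3 -480.6   83. ]
[[432.01019618   0.         312.06350456]
 [  0.         432.01019618 243.61602412]
 [  0.           0.           1.        ]] cam pos [ 216.77156249 -481.68818092  385.29428858] [[ 0.29450154 -0.95564725 -0.00267889]
 [-0.92637095 -0.28616581  0.24483871]
 [-0.23474605 -0.06962373 -0.96956012]] [ 154.52310118 -501.39121397  226.12588344] [-3.14030231e+00 -1.80502163e-04  2.98817533e-01]
```

Request:
carry_out(plan=[{"tx": 28, "ty": 32, "tz": 4, "rz": -0.042}, {"tx": 28, "ty": 32, "tz": 4, "rz": -0.042}, {"tx": 28, "ty": 32, "tz": 4, "rz": -0.042}, {"tx": 28, "ty": 32, "tz": 4, "rz": -0.042}, {"tx": 28, "ty": 32, "tz": 4, "rz": -0.042}, {"tx": 28, "ty": 32, "tz": 4, "rz": -0.042}, {"tx": 28, "ty": 32, "tz": 4, "rz": -0.042}, {"tx": 28, "ty": 32, "tz": 4, "rz": -0.042}, {"tx": 28, "ty": 32, "tz": 4, "rz": -0.042}, {"tx": 28, "ty": 32, "tz": 4, "rz": -0.042}, {"tx": 28, "ty": 32, "tz": 4, "rz": -0.042}, {"tx": 0, "ty": 0}])

```text
invalid input at $.plan[0]: expected keys tx, ty, tz, rx, ry, rz
```

```bash
python3 - <<'E'
from h import *
import json
bot.capture("wrist")
o=bot.get_obs(); m=bot.camera_model("wrist"); im=bot.capture("wrist")[:,:,::-1]
cv2.imwrite("pics/w1.png",im); json.dump({k:np.array(m[k]).tolist() for k in("camera_matrix","R","t")},open("w1.json","w"))
print(o["time"],o["tool_pos"],o["tcp_rot"],-np.array(m["R"]).T@m["t"])
E
```

```text
0.15 [ 154.53390674 -501.45214014  226.21837102] [-3.14050634e+00 -1.54124597e-04  2.98838851e-01] [ 216.77605489 -481.71635697  385.38517436]
```

View pics/w1.png

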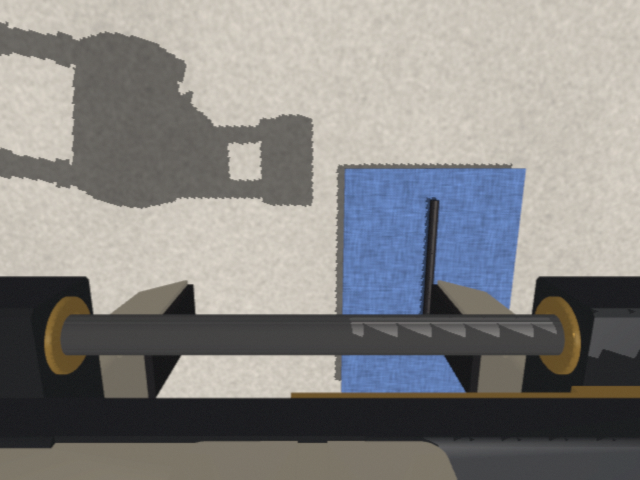

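The plan needs all six keys in every row, so that move was refused. The wrist view shows only the upper half of the frame free of the gripper (rows above about 275), with a blue look-alike jig below. I'll aim with that in mind.

Request:
carry_out(plan=[{"tx": 32, "ty": 35, "tz": 4, "rx": 0, "ry": 0, "rz": -0.044}, {"tx": 32, "ty": 35, "tz": 4, "rx": 0, "ry": 0, "rz": -0.044}, {"tx": 32, "ty": 35, "tz": 4, "rx": 0, "ry": 0, "rz": -0.044}, {"tx": 32, "ty": 35, "tz": 4, "rx": 0, "ry": 0, "rz": -0.044}, {"tx": 32, "ty": 35, "tz": 4, "rx": 0, "ry": 0, "rz": -0.044}, {"tx": 32, "ty": 35, "tz": 4, "rx": 0, "ry": 0, "rz": -0.044}, {"tx": 32, "ty": 35, "tz": 4, "rx": 0, "ry": 0, "rz": -0.044}, {"tx": 32, "ty": 35, "tz": 4, "rx": 0, "ry": 0, "rz": -0.044}, {"tx": 32, "ty": 35, "tz": 4, "rx": 0, "ry": 0, "rz": -0.044}, {"tx": 32, "ty": 35, "tz": 4, "rx": 0, "ry": 0, "rz": -0.044}, {"tx": 32, "ty": 35, "tz": 4, "rx": 0, "ry": 0, "rz": -0.044}, {"tx": 0, "ty": 0, "tz": 0, "rx": 0, "ry": 0, "rz": 0}])

```text
time: 1.4
tool_pos: [509.4, -112.6, 270.8]
tcp_rot: [-3.14, -0.001, -0.181]
contact_force: [-0.2, -0.8, -0.1]
grip_width: 91.5
finger_force: 0.0
```

```bash
cat >> h.py <<'E'
import json
def shot(n):
    bot.capture("wrist"); bot.capture("wrist")
    o=bot.get_obs(); m=bot.camera_model("wrist"); im=bot.capture("wrist")[:,:,::-1]
    cv2.imwrite(f"pics/{n}.png",im); json.dump({k:np.array(m[k]).tolist() for k in("camera_matrix","R","t")},open(n+".json","w"))
    print(o["time"],o["tool_pos"],o["tcp_rot"],-np.array(m["R"]).T@m["t"])
E
python3 -c "
from h import *
shot('w2')"
```

```text
1.5 [ 506.73615771 -115.82387655  270.2698417 ] [ 3.14131046e+00  1.08144179e-03 -1.82247979e-01] [ 570.94417021 -126.9654303   429.36540601]
```

View pics/w2.png

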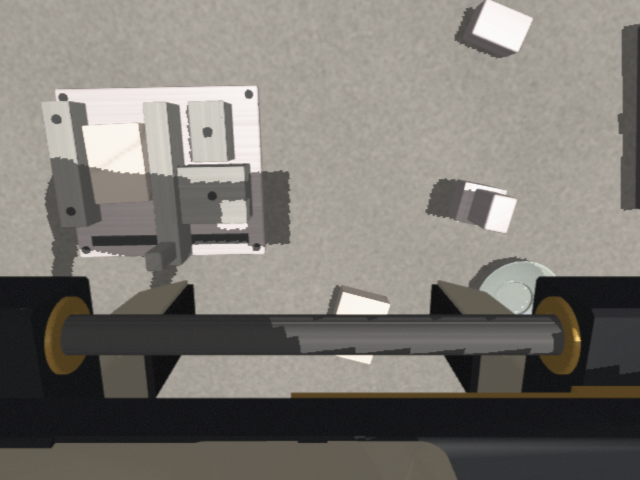

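The wrist view shows the jig plate with corners near (56,91), (257,86), (264,253) and (79,255), and the post top near (160,255). The short stop is at about (208,130) and the wedge grip top at about (495,212). A zoom should sharpen these corners.

```bash
python3 - <<'E'
from h import *
t=cv2.imread("pics/w2.png")
a=cv2.resize(t[80:272,40:272],None,fx=2.4,fy=2.4,interpolation=cv2.INTER_CUBIC)
b=cv2.resize(t[172:240,424:524],None,fx=2.4,fy=2.4,interpolation=cv2.INTER_CUBIC)
c=np.zeros((a.shape[0],a.shape[1]+b.shape[1],3),np.uint8); c[:,:a.shape[1]]=a; c[:b.shape[0],a.shape[1]:]=b
c=np.clip(255*(c/255.)**.7,0,255).astype(np.uint8)
print(a.shape,b.shape); cv2.imwrite("pics/z2.png",c)
E
```

```text
(461, 557, 3) (163, 240, 3)
```

View pics/z2.png

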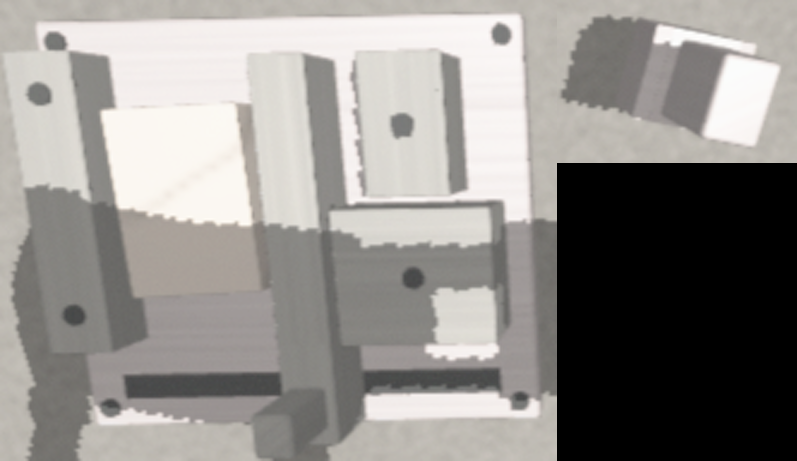

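The zoom shows every jig feature clearly. I'll fit the poses to the corners.

```bash
python3 - <<'E'
from h import *
m=json.load(open("w2.json"))
P=lambda x,y,z,ox=40,oy=80: ray(m,ox+(x+.5)/2.4-.5,oy+(y+.5)/2.4-.5,z)
F=[((68,108),(37,22),12),((68,-78),(522,14),12),((-92,-78),(540,415),12),((-92,108),(98,422),12),
((55,104),(5,54),42),((55,80),(68,52),42),((-55,80),(112,350),42),((-55,104),(50,352),42),
((52,-24),(356,52),52),((52,-54),(438,49),52),((2,-54),(447,194),52),((2,-24),(365,194),52),
((-2,-10),(330,210),52),((-2,-68),(490,206),52),((-52,-68),(497,344),52),((-52,-10),(341,346),52)]
L=[f[0] for f in F]; W=[P(*f[1],f[2]) for f in F]
th,o,R,r=rigid2(L,W); print("jig",th,o,r.round(1))
inv=lambda w:(R.T@(w[:2]-o)).round(1); fw=lambda p:(R@p+o).round(1)
print("jaw",[inv(P(*p,52)) for p in [(248,54),(305,53),(341,430)]],"expect y 30-o,10-o")
print("post",[inv(P(*p,92)) for p in [(253,410),(297,402)]])
print("tile",[inv(P(*p,34)) for p in [(102,108),(238,103),(265,290),(135,296)]])
Wg=[P(x-557,y,83,424,172) for x,y in [(722,54),(778,66),(755,146),(704,135)]]
t2,o2,R2,r2=rigid2([(15,10),(15,-10),(-15,-10),(-15,10)],Wg); print("wedge",t2,o2,r2, np.array(Wg).round(1))
print("body top z41",R2.T@(P(656-557,25,41,424,172)[:2]-o2),R2.T@(P(752-557,45,41,424,172)[:2]-o2))
print("post shut",fw([-75,20]),"stop_short",fw([27,-39]),"gap",fw([27,-7]))
E
```

```text
jig -0.16507169948557127 [568.53332632   2.69588727] [1.4 0.9 1.  1.4 1.6 1.1 1.  0.6 0.8 0.9 1.2 1.2 0.6 0.2 0.4 0.2]
jaw [array([51.5, 12.9]), array([51.5, -6.9]), array([-84.6,  -7. ])] expect y 30-o,10-o
post [array([-65.6,   9.3]), array([-63.1,  -5.8])]
tile [array([34.9, 75.4]), array([35.8, 25.2]), array([-33.4,  22.8]), array([-34.9,  73.1])]
wedge -0.34598230797337426 [ 481.41067129 -265.49608592] [0.62312307 1.54230524 0.84325123 1.89380332] [[ 498.4 -260.9   83. ]
 [ 490.9 -279.    83. ]
 [ 464.7 -269.5   83. ]
 [ 471.7 -252.6   83. ]]
body top z41 [18.11427016 18.99029432] [ 16.72544726 -18.35245674]
post shut [497.8  34.7] stop_short [588.8 -40.2] gap [594.   -8.6]
```

The jig fit is consistent to about 1.5 mm. It gives th=-0.165, origin (568.5, 2.7), jaw open about 17 mm, and the wedge at (481,-265) with yaw -0.346. Next I'll go above the post, then down.

Request:
carry_out(plan=[{"tx": -4, "ty": 44, "tz": 0, "rx": 0, "ry": 0, "rz": 0.017}, {"tx": -4, "ty": 44, "tz": 0, "rx": 0, "ry": 0, "rz": 0}, {"tx": -4, "ty": 45, "tz": 0, "rx": 0, "ry": 0, "rz": 0}, {"tx": 0, "ty": 0, "tz": -35, "rx": 0, "ry": 0, "rz": 0}, {"tx": 0, "ty": 0, "tz": -40, "rx": 0, "ry": 0, "rz": 0}, {"tx": 0, "ty": 0, "tz": -40, "rx": 0, "ry": 0, "rz": 0}, {"tx": 0, "ty": 0, "tz": -40, "rx": 0, "ry": 0, "rz": 0}, {"tx": 0, "ty": 0, "tz": -30, "rx": 0, "ry": 0, "rz": 0}, {"tx": 0, "ty": 0, "tz": -15, "rx": 0, "ry": 0, "rz": 0}, {"tx": 0, "ty": 0, "tz": -8, "rx": 0, "ry": 0, "rz": 0}, {"tx": 0, "ty": 0, "tz": 0, "rx": 0, "ry": 0, "rz": 0}, {"tx": 0, "ty": 0, "tz": 0, "rx": 0, "ry": 0, "rz": 0}])

```text
time: 2.75
tool_pos: [495.0, 15.5, 63.6]
tcp_rot: [3.141, -0.001, -0.169]
contact_force: [-0.2, -0.9, 0.0]
grip_width: 91.6
finger_force: 0.0
```

Request:
carry_out(plan=[{"tx": 0, "ty": 0, "tz": 0, "rx": 0, "ry": 0, "rz": 0}, {"tx": 0, "ty": 0, "tz": 0, "rx": 0, "ry": 0, "rz": 0}, {"tx": 0, "ty": 0, "tz": 0, "rx": 0, "ry": 0, "rz": 0}, {"tx": 0, "ty": 0, "tz": 0, "rx": 0, "ry": 0, "rz": 0}, {"tx": 0, "ty": 0, "tz": 0, "rx": 0, "ry": 0, "rz": 0}, {"tx": 0, "ty": 0, "tz": 0, "rx": 0, "ry": 0, "rz": 0}, {"tx": 0, "ty": 0, "tz": 0, "rx": 0, "ry": 0, "rz": 0}, {"tx": 0, "ty": 0, "tz": 0, "rx": 0, "ry": 0, "rz": 0}], gripper=1)

```text
time: 3.55
tool_pos: [494.6, 16.3, 62.7]
tcp_rot: [3.142, 0.0, -0.168]
contact_force: [0.9, 0.1, -0.4]
grip_width: 32.1
finger_force: 0.0
```

Request:
carry_out(plan=[{"tx": 0, "ty": 0, "tz": 0, "rx": 0, "ry": 0, "rz": 0}, {"tx": 0, "ty": 0, "tz": 0, "rx": 0, "ry": 0, "rz": 0}, {"tx": 0, "ty": 0, "tz": 0, "rx": 0, "ry": 0, "rz": 0}, {"tx": 0, "ty": 0, "tz": 0, "rx": 0, "ry": 0, "rz": 0}, {"tx": 0, "ty": 0, "tz": 0, "rx": 0, "ry": 0, "rz": 0}])

```text
time: 4.05
tool_pos: [494.6, 16.5, 62.7]
tcp_rot: [-3.141, 0.0, -0.168]
contact_force: [0.5, 3.1, -0.6]
grip_width: 13.7
finger_force: 30.0
```

Gripped on the post, with a width of 13.7 mm as expected. Now slide along jig +y (0.164, 0.986).

Request:
carry_out(plan=[{"tx": 0.33, "ty": 1.97, "tz": 0, "rx": 0, "ry": 0, "rz": 0}, {"tx": 0.33, "ty": 1.97, "tz": 0, "rx": 0, "ry": 0, "rz": 0}, {"tx": 0.33, "ty": 1.97, "tz": 0, "rx": 0, "ry": 0, "rz": 0}, {"tx": 0.33, "ty": 1.97, "tz": 0, "rx": 0, "ry": 0, "rz": 0}, {"tx": 0.33, "ty": 1.97, "tz": 0, "rx": 0, "ry": 0, "rz": 0}, {"tx": 0.33, "ty": 1.97, "tz": 0, "rx": 0, "ry": 0, "rz": 0}, {"tx": 0.33, "ty": 1.97, "tz": 0, "rx": 0, "ry": 0, "rz": 0}, {"tx": 0, "ty": 0, "tz": 0, "rx": 0, "ry": 0, "rz": 0}, {"tx": 0, "ty": 0, "tz": 0, "rx": 0, "ry": 0, "rz": 0}])

```text
time: 4.95
tool_pos: [496.9, 30.3, 62.7]
tcp_rot: [-3.141, -0.0, -0.168]
contact_force: [-0.8, -2.8, -0.3]
grip_width: 14.1
finger_force: 30.0
```

Request:
carry_out(plan=[{"tx": 0.16, "ty": 0.99, "tz": 0, "rx": 0, "ry": 0, "rz": 0}, {"tx": 0.16, "ty": 0.99, "tz": 0, "rx": 0, "ry": 0, "rz": 0}, {"tx": 0, "ty": 0, "tz": 0, "rx": 0, "ry": 0, "rz": 0}, {"tx": 0, "ty": 0, "tz": 0, "rx": 0, "ry": 0, "rz": 0}])

```text
time: 5.35
tool_pos: [497.1, 31.9, 62.7]
tcp_rot: [3.141, 0.0, -0.168]
contact_force: [-1.2, -3.7, 0.2]
grip_width: 14.1
finger_force: 30.0
```

Request:
carry_out(plan=[{"tx": 0.16, "ty": 0.99, "tz": 0, "rx": 0, "ry": 0, "rz": 0}, {"tx": 0, "ty": 0, "tz": 0, "rx": 0, "ry": 0, "rz": 0}, {"tx": 0, "ty": 0, "tz": 0, "rx": 0, "ry": 0, "rz": 0}])

```text
time: 5.65
tool_pos: [497.3, 32.9, 62.7]
tcp_rot: [3.141, 0.0, -0.168]
contact_force: [-0.8, -4.8, -0.7]
grip_width: 13.8
finger_force: 30.0
```

Request:
carry_out(plan=[{"tx": 0.16, "ty": 0.99, "tz": 0, "rx": 0, "ry": 0, "rz": 0}, {"tx": 0, "ty": 0, "tz": 0, "rx": 0, "ry": 0, "rz": 0}, {"tx": 0, "ty": 0, "tz": 0, "rx": 0, "ry": 0, "rz": 0}])

```text
time: 5.95
tool_pos: [497.5, 33.8, 62.7]
tcp_rot: [3.141, 0.0, -0.168]
contact_force: [-0.3, -5.1, -1.1]
grip_width: 13.7
finger_force: 30.0
```

Request:
carry_out(plan=[{"tx": 0.16, "ty": 0.99, "tz": 0, "rx": 0, "ry": 0, "rz": 0}, {"tx": 0, "ty": 0, "tz": 0, "rx": 0, "ry": 0, "rz": 0}, {"tx": 0, "ty": 0, "tz": 0, "rx": 0, "ry": 0, "rz": 0}])

```text
time: 6.25
tool_pos: [497.5, 33.9, 62.7]
tcp_rot: [3.14, 0.0, -0.168]
contact_force: [-1.5, -10.3, 0.1]
grip_width: 13.6
finger_force: 30.0
```

The force has risen and the jaw no longer moves, so it is bearing on the tile. I'll add a little more to seat it.

Request:
carry_out(plan=[{"tx": 0.16, "ty": 0.99, "tz": 0, "rx": 0, "ry": 0, "rz": 0}, {"tx": 0, "ty": 0, "tz": 0, "rx": 0, "ry": 0, "rz": 0}, {"tx": 0, "ty": 0, "tz": 0, "rx": 0, "ry": 0, "rz": 0}, {"tx": 0, "ty": 0, "tz": 0, "rx": 0, "ry": 0, "rz": 0}])

```text
time: 6.65
tool_pos: [497.5, 33.9, 62.7]
tcp_rot: [3.139, 0.001, -0.168]
contact_force: [-3.8, -16.1, 1.0]
grip_width: 13.9
finger_force: 30.0
```

Request:
carry_out(plan=[{"tx": 0.16, "ty": 0.99, "tz": 0, "rx": 0, "ry": 0, "rz": 0}, {"tx": 0, "ty": 0, "tz": 0, "rx": 0, "ry": 0, "rz": 0}, {"tx": 0, "ty": 0, "tz": 0, "rx": 0, "ry": 0, "rz": 0}, {"tx": 0, "ty": 0, "tz": 0, "rx": 0, "ry": 0, "rz": 0}])

```text
time: 7.05
tool_pos: [497.5, 34.0, 62.7]
tcp_rot: [3.137, 0.001, -0.168]
contact_force: [-3.4, -21.0, -0.1]
grip_width: 13.5
finger_force: 30.0
```

Shut at about 20 N; the post is where the fit predicted it, within 1 mm. Relax, open, rise, and move to view the jig and wedge together.

Request:
carry_out(plan=[{"tx": -0.33, "ty": -1.97, "tz": 0, "rx": 0, "ry": 0, "rz": 0}, {"tx": 0, "ty": 0, "tz": 0, "rx": 0, "ry": 0, "rz": 0}, {"tx": 0, "ty": 0, "tz": 0, "rx": 0, "ry": 0, "rz": 0}])

```text
time: 7.35
tool_pos: [497.5, 33.9, 62.7]
tcp_rot: [3.14, 0.0, -0.168]
contact_force: [-1.8, -10.6, -0.8]
grip_width: 13.5
finger_force: 30.0
```

Request:
carry_out(plan=[{"tx": 0, "ty": 0, "tz": 0, "rx": 0, "ry": 0, "rz": 0}, {"tx": 0, "ty": 0, "tz": 0, "rx": 0, "ry": 0, "rz": 0}, {"tx": 0, "ty": 0, "tz": 0, "rx": 0, "ry": 0, "rz": 0}, {"tx": 0, "ty": 0, "tz": 0, "rx": 0, "ry": 0, "rz": 0}, {"tx": 0, "ty": 0, "tz": 0, "rx": 0, "ry": 0, "rz": 0}, {"tx": 0, "ty": 0, "tz": 0, "rx": 0, "ry": 0, "rz": 0}, {"tx": 0, "ty": 0, "tz": 0, "rx": 0, "ry": 0, "rz": 0}, {"tx": 0, "ty": 0, "tz": 20, "rx": 0, "ry": 0, "rz": 0}, {"tx": 0, "ty": 0, "tz": 30, "rx": 0, "ry": 0, "rz": 0}, {"tx": 0, "ty": 0, "tz": 40, "rx": 0, "ry": 0, "rz": 0}, {"tx": 0, "ty": 0, "tz": 40, "rx": 0, "ry": 0, "rz": 0}, {"tx": 0, "ty": 0, "tz": 40, "rx": 0, "ry": 0, "rz": 0}], gripper=0)

```text
time: 8.55
tool_pos: [497.3, 35.1, 234.4]
tcp_rot: [3.142, 0.0, -0.168]
contact_force: [0.1, 1.0, -0.4]
grip_width: 91.8
finger_force: 0.0
```

Request:
carry_out(plan=[{"tx": -2, "ty": -40, "tz": 20, "rx": 0, "ry": 0, "rz": 0}, {"tx": -2, "ty": -40, "tz": 0, "rx": 0, "ry": 0, "rz": -0.04}, {"tx": -2, "ty": -40, "tz": 0, "rx": 0, "ry": 0, "rz": -0.04}, {"tx": 0, "ty": -30, "tz": 0, "rx": 0, "ry": 0, "rz": 0}, {"tx": 0, "ty": 0, "tz": 0, "rx": 0, "ry": 0, "rz": 0}, {"tx": 0, "ty": 0, "tz": 0, "rx": 0, "ry": 0, "rz": 0}])

```text
time: 9.15
tool_pos: [491.4, -115.2, 252.5]
tcp_rot: [-3.141, 0.001, -0.25]
contact_force: [-0.4, 0.6, -0.1]
grip_width: 91.7
finger_force: 0.0
```

```bash
python3 - <<'E'
from h import *
shot('w3')
t=cv2.imread("pics/w3.png")[:280]
cv2.imwrite("pics/z3.png",np.clip(255*(cv2.resize(t,(800,350),interpolation=cv2.INTER_CUBIC)/255.)**.7,0,255).astype(np.uint8))
E
```

```text
9.25 [ 491.58450944 -114.07798892  252.65981822] [-3.14118675e+00  4.17289105e-04 -2.47521024e-01] [ 554.76933659 -129.44894764  411.80027478]
```

View pics/z3.png

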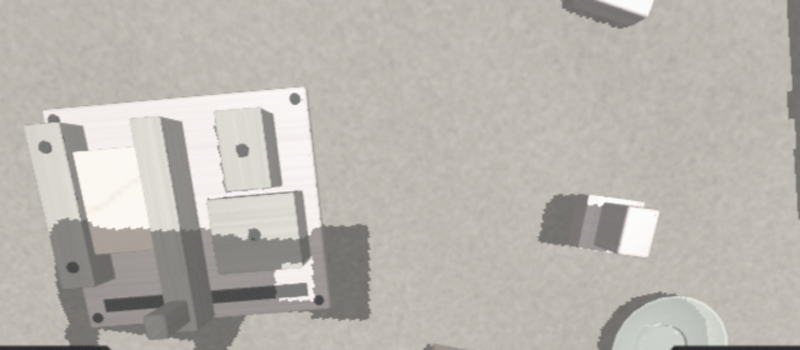

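The view shows the jaw shut and the tile flush against the fence. The short stop's corners are (214,111), (262,108), (272,186) and (224,190), and the wedge grip top is (630,206) to (647,257). I'll refine both poses.

```bash
python3 - <<'E'
from h import *
m=json.load(open("w3.json"))
P=lambda x,y,z: ray(m,(x+.5)/1.25-.5,(y+.5)/1.25-.5,z)
F=[((68,-78),(305,87),12),((-92,-78),(328,304),12),((68,108),(43,110),12),
((52,-24),(214,111),52),((52,-54),(262,108),52),((2,-54),(272,186),52),((2,-24),(225,190),52),
((-2,-10),(207,198),52),((-2,-68),(293,191),52),((-52,-68),(305,264),52),((-52,-10),(218,273),52)]
L=[f[0] for f in F]; W=[P(*f[1],f[2]) for f in F]
th,o,R,r=rigid2(L,W); print("jig",th,o,r.round(1))
inv=lambda w:(R.T@(w[:2]-o)).round(1)
print("jaw",[inv(P(*p,52)) for p in [(131,119),(163,117)]])
print("tile z34",[inv(P(*p,34)) for p in [(75,152),(138,147)]])
Wg=[P(x,y,83) for x,y in [(630,206),(658,211),(647,257),(618,251)]]
t2,o2,R2,r2=rigid2([(15,10),(15,-10),(-15,-10),(-15,10)],Wg); print("wedge",t2,o2,r2)
print("body",R2.T@(P(588,195,41)[:2]-o2),R2.T@(P(644,206,41)[:2]-o2))
print("gap",R@[27,-7]+o, bot.get_obs()["tool_pos"],bot.get_obs()["tcp_rot"])
E
```

```text
jig -0.16233608339784497 [568.97919408   2.2527062 ] [1.8 3.4 1.4 0.8 1.7 0.3 0.8 0.8 0.6 1.9 0.3]
jaw [array([50.9, 28.9]), array([50.4,  8.5])]
tile z34 [array([35.5, 78.9]), array([35.1, 35.9])]
wedge -0.4009222860119592 [ 481.56269326 -265.8826429 ] [1.44737046 1.94547548 0.84374267 1.79247923]
body [16.81559639 20.18717004] [ 15.49532584 -19.0156696 ]
gap [594.49284103  -9.01910907] [ 491.65225517 -113.91583494  252.70576782] [-3.14134875e+00  2.78862285e-04 -2.46874308e-01]
```

Request:
carry_out(plan=[{"tx": -2.5, "ty": -38, "tz": 0, "rx": 0, "ry": 0, "rz": -0.04}, {"tx": -2.5, "ty": -38, "tz": 0, "rx": 0, "ry": 0, "rz": -0.04}, {"tx": -2.5, "ty": -38, "tz": 0, "rx": 0, "ry": 0, "rz": -0.043}, {"tx": -2.5, "ty": -38, "tz": 0, "rx": 0, "ry": 0, "rz": 0}, {"tx": 0, "ty": 0, "tz": -30, "rx": 0, "ry": 0, "rz": 0}, {"tx": 0, "ty": 0, "tz": -40, "rx": 0, "ry": 0, "rz": 0}, {"tx": 0, "ty": 0, "tz": -40, "rx": 0, "ry": 0, "rz": 0}, {"tx": 0, "ty": 0, "tz": -40, "rx": 0, "ry": 0, "rz": 0}, {"tx": 0, "ty": 0, "tz": -30, "rx": 0, "ry": 0, "rz": 0}, {"tx": 0, "ty": 0, "tz": -17, "rx": 0, "ry": 0, "rz": 0}, {"tx": 0, "ty": 0, "tz": -10, "rx": 0, "ry": 0, "rz": 0}, {"tx": 0, "ty": 0, "tz": 0, "rx": 0, "ry": 0, "rz": 0}])

```text
time: 10.5
tool_pos: [481.5, -265.9, 44.8]
tcp_rot: [-3.141, 0.002, -0.37]
contact_force: [0.5, -0.4, -0.5]
grip_width: 92.1
finger_force: 0.0
```

Request:
carry_out(plan=[{"tx": 0, "ty": 0, "tz": 0, "rx": 0, "ry": 0, "rz": 0}, {"tx": 0, "ty": 0, "tz": 0, "rx": 0, "ry": 0, "rz": 0}, {"tx": 0, "ty": 0, "tz": 0, "rx": 0, "ry": 0, "rz": 0}, {"tx": 0, "ty": 0, "tz": 0, "rx": 0, "ry": 0, "rz": 0}, {"tx": 0, "ty": 0, "tz": 0, "rx": 0, "ry": 0, "rz": 0}, {"tx": 0, "ty": 0, "tz": 0, "rx": 0, "ry": 0, "rz": 0}, {"tx": 0, "ty": 0, "tz": 0, "rx": 0, "ry": 0, "rz": 0}, {"tx": 0, "ty": 0, "tz": 0, "rx": 0, "ry": 0, "rz": 0}, {"tx": 0, "ty": 0, "tz": 0, "rx": 0, "ry": 0, "rz": 0}, {"tx": 0, "ty": 0, "tz": 0, "rx": 0, "ry": 0, "rz": 0}, {"tx": 0, "ty": 0, "tz": 0, "rx": 0, "ry": 0, "rz": 0}, {"tx": 0, "ty": 0, "tz": 0, "rx": 0, "ry": 0, "rz": 0}], gripper=1)

```text
time: 11.7
tool_pos: [481.6, -267.0, 45.7]
tcp_rot: [3.142, 0.0, -0.371]
contact_force: [0.5, -0.5, -0.7]
grip_width: 19.8
finger_force: 30.0
```

Wedge gripped, width 19.8 mm. Lift, carry above the gap at (594.2,-9.3), and turn to yaw -0.165.

Request:
carry_out(plan=[{"tx": 0, "ty": 0, "tz": 15, "rx": 0, "ry": 0, "rz": 0}, {"tx": 0, "ty": 0, "tz": 30, "rx": 0, "ry": 0, "rz": 0}, {"tx": 0, "ty": 0, "tz": 30, "rx": 0, "ry": 0, "rz": 0}, {"tx": 14, "ty": 32, "tz": 5, "rx": 0, "ry": 0, "rz": 0.026}, {"tx": 14, "ty": 32, "tz": 0, "rx": 0, "ry": 0, "rz": 0.026}, {"tx": 14, "ty": 32, "tz": 0, "rx": 0, "ry": 0, "rz": 0.026}, {"tx": 14, "ty": 32, "tz": 0, "rx": 0, "ry": 0, "rz": 0.026}, {"tx": 14, "ty": 32, "tz": 0, "rx": 0, "ry": 0, "rz": 0.026}, {"tx": 14, "ty": 32, "tz": 0, "rx": 0, "ry": 0, "rz": 0.026}, {"tx": 14, "ty": 32, "tz": 0, "rx": 0, "ry": 0, "rz": 0.026}, {"tx": 14, "ty": 32, "tz": 0, "rx": 0, "ry": 0, "rz": 0.026}, {"tx": 0, "ty": 0, "tz": 0, "rx": 0, "ry": 0, "rz": 0}])

```text
time: 12.9
tool_pos: [594.5, -7.0, 125.3]
tcp_rot: [-3.14, 0.0, -0.158]
contact_force: [0.5, -0.7, -1.1]
grip_width: 19.7
finger_force: 30.0
```

Request:
carry_out(plan=[{"tx": 0, "ty": 0, "tz": 0, "rx": 0, "ry": 0, "rz": 0}, {"tx": 0, "ty": 0, "tz": 0, "rx": 0, "ry": 0, "rz": 0}, {"tx": 0, "ty": 0, "tz": 0, "rx": 0, "ry": 0, "rz": 0}])

```text
time: 13.2
tool_pos: [593.3, -12.1, 125.6]
tcp_rot: [3.141, 0.0, -0.165]
contact_force: [0.3, 0.8, -1.7]
grip_width: 19.6
finger_force: 30.0
```

```bash
python3 - <<'E'
from h import *
im=bot.capture("scene")[:,:,::-1]; cv2.imwrite("pics/s4.png",im)
w=bot.camera_model("wrist"); t=bot.capture("wrist")[:,:,::-1]
a=cv2.resize(im[190:330,230:390],(400,350),interpolation=cv2.INTER_CUBIC)
b=cv2.resize(t,(400,300)); c=np.zeros((350,800,3),np.uint8); c[:,:400]=a; c[:300,400:]=b
cv2.imwrite("pics/z4.png",c)
print(np.mean([bot.get_obs()["tool_pos"] for _ in range(3)],0),bot.get_obs()["tcp_rot"])
E
```

```text
[593.41357024 -11.971654   125.75973804] [ 3.14143500e+00  2.12072725e-04 -1.64737534e-01]
```

View pics/z4.png

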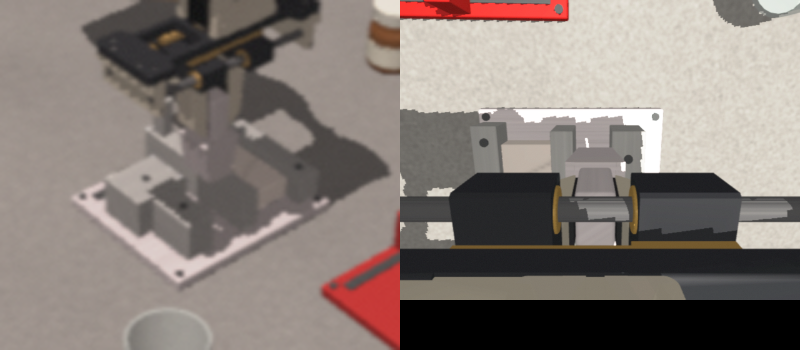

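The scene view shows the wedge held upright over the gap beside the short stop, with the jaw shut and the other things undisturbed. The wrist view agrees. Correct by (+0.8,+2.6) and lower in.

Request:
carry_out(plan=[{"tx": 0.8, "ty": 2.6, "tz": 0, "rx": 0, "ry": 0, "rz": 0}, {"tx": 0, "ty": 0, "tz": -12, "rx": 0, "ry": 0, "rz": 0}, {"tx": 0, "ty": 0, "tz": -10, "rx": 0, "ry": 0, "rz": 0}, {"tx": 0, "ty": 0, "tz": 0, "rx": 0, "ry": 0, "rz": 0}, {"tx": 0, "ty": 0, "tz": -5, "rx": 0, "ry": 0, "rz": 0}, {"tx": 0, "ty": 0, "tz": -5, "rx": 0, "ry": 0, "rz": 0}, {"tx": 0, "ty": 0, "tz": 0, "rx": 0, "ry": 0, "rz": 0}, {"tx": 0, "ty": 0, "tz": 0, "rx": 0, "ry": 0, "rz": 0}])

```text
time: 14.1
tool_pos: [594.5, -8.4, 93.7]
tcp_rot: [3.142, 0.0, -0.163]
contact_force: [0.2, -0.4, -2.1]
grip_width: 20.1
finger_force: 30.0
```

Request:
carry_out(plan=[{"tx": 0, "ty": 0, "tz": -4, "rx": 0, "ry": 0, "rz": 0}, {"tx": 0, "ty": 0, "tz": -4, "rx": 0, "ry": 0, "rz": 0}, {"tx": 0, "ty": 0, "tz": -3, "rx": 0, "ry": 0, "rz": 0}, {"tx": 0, "ty": 0, "tz": 0, "rx": 0, "ry": 0, "rz": 0}, {"tx": 0, "ty": 0, "tz": 0, "rx": 0, "ry": 0, "rz": 0}])

```text
time: 14.6
tool_pos: [594.5, -8.4, 82.6]
tcp_rot: [3.142, 0.0, -0.163]
contact_force: [-1.1, -0.2, -2.2]
grip_width: 20.0
finger_force: 30.0
```

Request:
carry_out(plan=[{"tx": -0.2, "ty": -0.8, "tz": -2, "rx": 0, "ry": 0, "rz": 0}, {"tx": 0, "ty": 0, "tz": -2, "rx": 0, "ry": 0, "rz": 0}, {"tx": 0, "ty": 0, "tz": -2, "rx": 0, "ry": 0, "rz": 0}, {"tx": 0, "ty": 0, "tz": 0, "rx": 0, "ry": 0, "rz": 0}, {"tx": 0, "ty": 0, "tz": 0, "rx": 0, "ry": 0, "rz": 0}])

```text
time: 15.1
tool_pos: [594.2, -9.2, 76.7]
tcp_rot: [3.142, 0.0, -0.163]
contact_force: [-0.3, -0.5, -1.2]
grip_width: 20.0
finger_force: 30.0
```

Request:
carry_out(plan=[{"tx": 0, "ty": 0, "tz": -1.5, "rx": 0, "ry": 0, "rz": 0}, {"tx": 0, "ty": 0, "tz": -1.5, "rx": 0, "ry": 0, "rz": 0}, {"tx": 0, "ty": 0, "tz": 0, "rx": 0, "ry": 0, "rz": 0}, {"tx": 0, "ty": 0, "tz": 0, "rx": 0, "ry": 0, "rz": 0}])

```text
time: 15.5
tool_pos: [594.2, -9.2, 73.7]
tcp_rot: [3.141, 0.0, -0.163]
contact_force: [0.5, 0.0, -2.1]
grip_width: 19.9
finger_force: 30.0
```

Request:
carry_out(plan=[{"tx": 0, "ty": 0, "tz": -1, "rx": 0, "ry": 0, "rz": 0}, {"tx": 0, "ty": 0, "tz": -1, "rx": 0, "ry": 0, "rz": 0}, {"tx": 0, "ty": 0, "tz": 0, "rx": 0, "ry": 0, "rz": 0}, {"tx": 0, "ty": 0, "tz": 0, "rx": 0, "ry": 0, "rz": 0}])

```text
time: 15.9
tool_pos: [594.4, -9.4, 71.7]
tcp_rot: [3.141, -0.0, -0.163]
contact_force: [-0.0, -1.6, -2.5]
grip_width: 19.7
finger_force: 30.0
```

Foot at about 26 mm with a slight side force, so contact is starting. Continue in 1 mm steps.

Request:
carry_out(plan=[{"tx": 0, "ty": 0, "tz": -1, "rx": 0, "ry": 0, "rz": 0}, {"tx": 0, "ty": 0, "tz": 0, "rx": 0, "ry": 0, "rz": 0}, {"tx": 0, "ty": 0, "tz": 0, "rx": 0, "ry": 0, "rz": 0}])

```text
time: 16.2
tool_pos: [594.4, -9.5, 70.9]
tcp_rot: [3.141, -0.0, -0.163]
contact_force: [-1.2, -3.5, -0.8]
grip_width: 19.7
finger_force: 30.0
```

Request:
carry_out(plan=[{"tx": 0, "ty": 0, "tz": -1, "rx": 0, "ry": 0, "rz": 0}, {"tx": 0, "ty": 0, "tz": 0, "rx": 0, "ry": 0, "rz": 0}, {"tx": 0, "ty": 0, "tz": 0, "rx": 0, "ry": 0, "rz": 0}])

```text
time: 16.5
tool_pos: [594.5, -9.6, 70.0]
tcp_rot: [3.141, -0.001, -0.163]
contact_force: [-1.1, -5.1, 1.9]
grip_width: 19.9
finger_force: 30.0
```

Request:
carry_out(plan=[{"tx": 0, "ty": 0, "tz": -1, "rx": 0, "ry": 0, "rz": 0}, {"tx": 0, "ty": 0, "tz": 0, "rx": 0, "ry": 0, "rz": 0}, {"tx": 0, "ty": 0, "tz": 0, "rx": 0, "ry": 0, "rz": 0}])

```text
time: 16.8
tool_pos: [594.6, -9.6, 69.6]
tcp_rot: [3.141, -0.001, -0.163]
contact_force: [-2.4, -5.1, 6.1]
grip_width: 20.0
finger_force: 30.0
```

Request:
carry_out(plan=[{"tx": -0.1, "ty": -0.6, "tz": -0.6, "rx": 0, "ry": 0, "rz": 0}, {"tx": 0, "ty": 0, "tz": 0, "rx": 0, "ry": 0, "rz": 0}, {"tx": 0, "ty": 0, "tz": 0, "rx": 0, "ry": 0, "rz": 0}, {"tx": 0, "ty": 0, "tz": 0, "rx": 0, "ry": 0, "rz": 0}])

```text
time: 17.2
tool_pos: [594.6, -9.7, 69.4]
tcp_rot: [-3.141, -0.001, -0.163]
contact_force: [-3.9, -3.5, 9.4]
grip_width: 19.6
finger_force: 30.0
```

Request:
carry_out(plan=[{"tx": 0, "ty": 0, "tz": -0.7, "rx": 0, "ry": 0, "rz": 0}, {"tx": 0, "ty": 0, "tz": 0, "rx": 0, "ry": 0, "rz": 0}, {"tx": 0, "ty": 0, "tz": 0, "rx": 0, "ry": 0, "rz": 0}, {"tx": 0, "ty": 0, "tz": 0, "rx": 0, "ry": 0, "rz": 0}])

```text
time: 17.6
tool_pos: [594.7, -9.7, 69.2]
tcp_rot: [-3.141, -0.002, -0.163]
contact_force: [-3.3, -3.0, 12.6]
grip_width: 19.4
finger_force: 30.0
```

Request:
carry_out(plan=[{"tx": 0, "ty": 0, "tz": -0.6, "rx": 0, "ry": 0, "rz": 0}, {"tx": 0, "ty": 0, "tz": 0, "rx": 0, "ry": 0, "rz": 0}, {"tx": 0, "ty": 0, "tz": 0, "rx": 0, "ry": 0, "rz": 0}, {"tx": 0, "ty": 0, "tz": 0, "rx": 0, "ry": 0, "rz": 0}, {"tx": 0, "ty": 0, "tz": 0, "rx": 0, "ry": 0, "rz": 0}, {"tx": 0, "ty": 0, "tz": 0, "rx": 0, "ry": 0, "rz": 0}])

```text
time: 18.2
tool_pos: [594.7, -9.7, 69.1]
tcp_rot: [-3.141, -0.002, -0.163]
contact_force: [-4.9, -2.1, 15.4]
grip_width: 19.9
finger_force: 30.0
```

```bash
python3 - <<'E'
from h import *
im=bot.capture("scene")[:,:,::-1]; t=bot.capture("wrist")[:,:,::-1]
a=cv2.resize(im[190:330,230:390],(400,350),interpolation=cv2.INTER_CUBIC)
b=cv2.resize(t[60:340,120:520],(400,280)); c=np.zeros((350,800,3),np.uint8); c[:,:400]=a; c[:280,400:]=b
cv2.imwrite("pics/z5.png",c)
o=bot.get_obs(); print(o["time"],o["tool_pos"],o["contact_force"],o["finger_force"])
E
```

```text
18.3 [594.7025319   -9.70570586  69.06448718] [-4.31949239 -2.66081675 14.94352297] 29.992290437221527
```

View pics/z5.png

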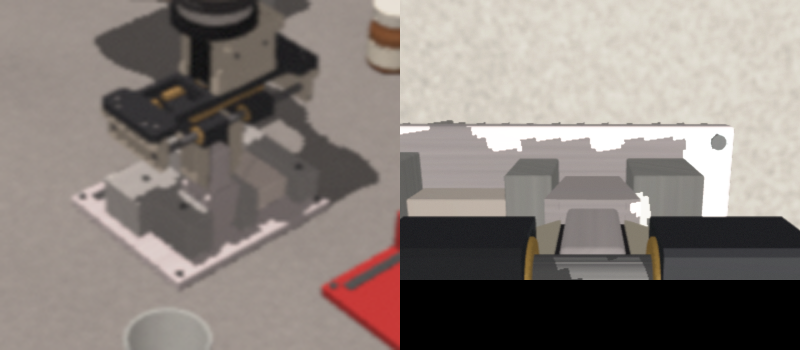

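The wedge sits in the gap between the jaw and the short stop, upright and still gripped. It stalls at 15 N downward with a small net side force, so it bears on both faces. Handing in.

```bash
python3 -c "
from plant import bot
print(bot.close_job())"
```

```text
the job is handed in; nothing more can be done
None
```

I handed the job in at about 18 s with the jaw shut on the tile and the wedge still gripped and pressed into the short-stop gap at about 15 N; the judge returned no verdict, and I saw nothing else disturbed.

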